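# Weigh slide boxes by tipping and sort full from nearly empty

## Robot

A 7-joint arm with a two-finger parallel gripper is mounted at the origin on the work surface. World frame = base frame: x ahead of the robot, y to its left, z up, the work surface at z = 0. Lengths are in m, angles in rad, forces in N, time in s.
With the tool pointing down it reaches from about 0.425 to 0.95 m from the base axis. Payload 4.7 kg.
Tool frame: the origin (TCP) lies midway between the tips of the shut fingers; the grasp point (between the pads) lies 19 mm behind it; z points along the fingers, y is the line along which they close (so a half turn about z gives the same grasp; the last joint's range is limited). The gripper opens to 85 mm and grips with 20 to 120 N. Pads are 22 mm wide; open, the fingers measure 114 mm over their backs; the gripper's body (76 mm by 85 mm) begins 54 mm behind the grasp point. The pads swing forward as they close: fully open they stand 13 mm farther back than shut.
Start: joints at [1.09, 0.469, -0.049, 1.532, 0.024, 1.141, -0.082], TCP at [0.295, -0.607, 0.231] pointing down, gripper open.
Joint ranges: [-2.59, 2.59], [-0.33, 1.99], [-1.39, 1.29], [0.1, 2.45], [-1.04, 4.18], [0.21, 1.99], [-2.66, 2.66]. Speed limits (rad/s): [2.57, 2.57, 3.14, 3.14, 3.14, 3.14, 3.14].

## Interface

Orientations are given as a unit quaternion [x, y, z, w].
In Python, from plant import bot, capture, camera_info, order, nets gives the robot as it stands.
- The arm moves only by the shell command python3 -m jog 'ROWS' [FORCE]. ROWS is a JSON object whose one key "moves" holds a list of rows, each a list of 3 entries, a list of its own where there are three numbers: the turn, a rotation vector about the tool's x, y, z in units of 8 degrees (1.0 is 8 degrees), then the shift along the tool's x, y, z in units of 25 mm (1.0 is 25 mm), then the opening, from 0 (shut) to 1 (fully open). In form: {"moves": [[[wx, wy, wz], [dx, dy, dz], jaw], ...]}. A call has 1 to 20 rows; each row is the pose to reach, as a shift and turn from the pose commanded when the call began, along the tool's axes at that moment; what a row does not reach only later rows make up. A row lasts 1/10 s, in which the tool goes at most 50 mm and 8.59 degrees, less where a joint would pass 70% of its speed; a pose out of reach is approached as far as the arm can. A call with a gripper value outside its range is refused whole. The fingers move at their own pace and stop on an object; FORCE is the grip in N (left out, the last holds). Time passes only in rows, so rows that repeat a pose let the fingers close. It gives the time, the measured TCP pose, the force, the opening and the grip force at its end, in the units of the state.
- bot.sense(): the state, without advancing time (a new reading comes with each control period).
- capture(name): name is "scene" or "top" or "wrist"; returns the picture (480x640x3 uint8, red, green, blue); there is no depth.
- camera_info(name): a dict with "K" (3x3 intrinsics, pixels), "D" ([k1, k2, p1, p2, k3] as OpenCV has them; the pictures are not rectified), "rvec" (rotation vector, rad) and "tvec" (3), from world to camera coordinates, as OpenCV has them; the wrist camera has in their place "T_tool_cam" (4x4, takes a point from camera to tool coordinates, whose origin is the TCP and whose axes are the flange's). Camera axes: x right, y down, z forward; pixel columns grow to the right and rows downward; lengths in m; the calibration is good to about 2 mm. A picture is of the moment at which its call begins: read the wrist's pose just before it. camera_info takes no time and is no camera call.
- order.finish_job(): hands the job in; it is judged then, once.
Trained networks look in the newest picture that a camera, given by its name, has taken for a name from the list of things; names that differ only in an ending like _2 or _b are one class to them, and where a whole thing is asked for, a point or a joint stands for the part that bears it (a point fixed in the world has none). Each returns a list of dicts, best first, with "p" (0 to 1); they miss things now and then, are a little off and sometimes report something else, mostly with a low value. They report only what shows in the picture. A call takes as long as a camera call. They do not tell look-alikes from the thing itself.
- nets.find_in(camera, target): "centre" ([x, y, z] in m, in world coordinates, good to about 4 mm: the middle of the surface that is visible of it).
- nets.spot_point(camera, target): "centre" ([x, y, z] in m, in world coordinates, good to about 4 mm: a listed point, or the origin of a listed thing).
The state is a dict: "t": time; "qpos": joint angles; "joint_velocities": joint speeds; "joint_efforts": joint torques, N m; "ee_pos": TCP position; "tool_rot": TCP orientation; "force": force on the tool from outside, world axes, zero at the start; "wrist_torque": the same for the moment, N m; "width": finger opening in m; "grip_force": force on a finger pad.
Only numpy, scipy, OpenCV 4.12 (cv2) and the standard library are available. Lean on these libraries where they do the work, as an engineer would, in place of code of your own. Each camera call takes 0.05 s, during which the arm holds its last target. There are 200 camera calls.

## Task

Each of the two slide boxes may be full (about 0.9 kg) or nearly empty (about 0.3 kg), and both may be alike. One box at a time, lift its tab end slightly, with the other end still resting on the bench, to feel its weight, then slide it (do not carry it) tab towards you into the green bay if it is full or the yellow bay if it is nearly empty, until it stands square and flat against the bay's stop rail, and let it go before you start on the other box. There is glass inside: do not bang a box on the rail or the bench or press it down hard or tip it steeply, and leave the other things on the bench where they are.

Things in the scene. Friction and masses are not known exactly. Their poses are not given: they have to be found in the camera images.
- box_a: closed box of glass slides, white with blue lid, same as the other outside: 120 (x) x 80 (y) x 50 mm high. Origin: centre of its underside, z up. At its -x end sticks out a black upright pull tab, hinged to swing freely up and down: x -96 to -62 mm, 12 mm thick in y, 22 to 48 mm above the bench. Full it weighs 0.80 to 0.94 kg, nearly empty 0.31 to 0.35 kg, centre of mass in the middle
- box_b: closed box of glass slides, white with blue lid, same as the other outside: 120 (x) x 80 (y) x 50 mm high. Origin: centre of its underside, z up. At its -x end sticks out a black upright pull tab, hinged to swing freely up and down: x -96 to -62 mm, 12 mm thick in y, 22 to 48 mm above the bench. Full it weighs 0.80 to 0.94 kg, nearly empty 0.31 to 0.35 kg, centre of mass in the middle
- box_a_grip (a point): middle of the pull tab of box_a, 78 mm from the box's centre towards its -x, 35 mm above its underside; axes as the tab. The tab swings about a pin along y, 14 mm nearer the box (box x -64 mm, 35 mm up), 0.35 rad each way. Tipped with the far edge on the bench, a full box pulls down on the fingers with 3.6 to 4.7 N, a nearly empty one with 1.3 to 2.2 N
- box_b_grip (a point): middle of the pull tab of box_b, 78 mm from the box's centre towards its -x, 35 mm above its underside; axes as the tab. The tab swings about a pin along y, 14 mm nearer the box (box x -64 mm, 35 mm up), 0.35 rad each way. Tipped with the far edge on the bench, a full box pulls down on the fingers with 3.6 to 4.7 N, a nearly empty one with 1.3 to 2.2 N
- box_a_heel (a point): middle of the bottom edge of box_a at the end away from the tab (box x = +60 mm, underside), on which it pivots when the tab is lifted; 138 mm from the tab's middle. Axes as the box
- box_b_heel (a point): middle of the bottom edge of box_b at the end away from the tab (box x = +60 mm, underside), on which it pivots when the tab is lifted; 138 mm from the tab's middle. Axes as the box
- bay_full: green sorting bay for full boxes: green floor marking level with the bench, 130 mm deep (x -130 to 0), 200 mm wide (y -100 to +100), fixed metal stop rail 22 mm high, 200 mm wide at its far edge (x 0 to 12). Origin: on the bench, middle of the rail's front face; boxes enter towards +x. Open front and sides; both boxes fit side by side. Place and slight yaw vary; bays may be swapped
- bay_low: yellow sorting bay for nearly empty boxes: yellow floor marking level with the bench, 130 mm deep (x -130 to 0), 200 mm wide (y -100 to +100), fixed metal stop rail 22 mm high, 200 mm wide at its far edge (x 0 to 12). Origin: on the bench, middle of the rail's front face; boxes enter towards +x. Open front and sides; both boxes fit side by side. Place and slight yaw vary; bays may be swapped
- bench: the grey bench top, at height 0, on which the boxes stand and slide (friction coefficient about 0.5 to 0.7)
- dish_pink: closed petri dish with pink medium, loose, 90 mm across, 15 mm high; origin under its centre; leave alone
- dish_amber: closed petri dish with amber medium, loose, 90 mm across, 15 mm high; origin under its centre; leave alone
- reagent_bottle: amber glass bottle, loose, 66 mm across, 130 mm high; origin under its centre; leave alone
- beaker: glass beaker, loose, about 70 mm across, 90 mm high; origin under its centre; leave alone
- tip_box: orange pipette-tip box, loose, 110 (x) x 80 x 51 mm high; origin under its centre; leave alone
There are look-alikes about, which are no part of the job. What is shaped like the box_a but red is not meant.

How it is judged:
By the outcome, as a careful person would: the job done as asked, in the order asked, and still so for the second after the job is handed in, with the robot touching nothing.
It also fails if it takes over 72 s, if anything falls off the work surface, if the arm or the gripper's body presses on something with over 40 N, if the wrist force passes 120 N, or if a joint passes its speed limit or range.

## Working session

There is one attempt and no reset: what is moved stays moved. The work goes in short steps, Python scripts to look and compute and a shell command to move; the robot and the scene stay as the last step left them, time stands still between calls to the robot, and variables do not carry over. Pictures are saved under pics/ and viewed, at most 11 in all, crops included, and the job is handed in when it is done.

```bash
ls; mkdir -p pics; python3 - <<'E'
from plant import bot,capture,camera_info,nets
import cv2
for c in ("top","scene"):
    im=capture(c); cv2.imwrite(f"pics/{c}0.png",im[:,:,::-1])
s=bot.sense(); print(s)
for n in ("box_a","box_a_grip","box_a_heel","bay_full","bay_low","dish_pink","dish_amber","reagent_bottle","beaker","tip_box"):
    for c in ("top",):
        print(n,c,[(round(d['p'],2),[round(float(v),3) for v in d['centre']]) for d in nets.spot_point(c,n)])
E
```

```text
pics
{'t': 0.1, 'qpos': array([ 1.09009318,  0.46936997, -0.04852091,  1.53357643,  0.02410792,
        1.14100134, -0.08231286]), 'joint_velocities': array([-6.99065877e-04, -3.54187208e-03, -6.85211602e-05, -2.54054536e-03,
       -9.68879616e-04, -6.44479166e-04, -1.01448590e-03]), 'joint_efforts': array([ 1.52406225e-03, -5.11509776e+01, -4.67321137e-02, -2.38389766e+01,
        1.07408859e-02,  4.30668777e-03, -1.96478277e-05]), 'ee_pos': array([ 0.29443824, -0.60681383,  0.23035911]), 'tool_rot': array([ 9.74597396e-01,  2.23962348e-01, -2.47770262e-04, -8.49533629e-04]), 'force': array([-0.43373242, -0.38954556, -0.46743737]), 'wrist_torque': array([ 0.01751911, -0.03413391, -0.00860276]), 'grip_force': 0.0, 'width': 0.08514350525118611}
box_a top [(0.92, [0.52, 0.282, -0.0]), (0.87, [0.509, -0.257, -0.001]), (0.79, [0.245, -0.231, -0.001])]
box_a_grip top [(0.52, [0.43, -0.282, 0.036]), (0.38, [0.322, -0.259, 0.035]), (0.19, [0.745, -0.137, -0.002])]
box_a_heel top [(0.76, [0.192, -0.214, 0.004]), (0.73, [0.561, -0.247, 0.001])]
bay_full top [(0.55, [0.746, -0.14, -0.001])]
bay_low top [(0.84, [0.752, 0.129, 0.003])]
dish_pink top [(0.55, [0.557, 0.446, 0.0])]
dish_amber top [(0.63, [0.681, 0.356, -0.003])]
reagent_bottle top [(0.9, [0.663, -0.389, 0.002]), (0.24, [0.753, 0.128, 0.004])]
beaker top [(0.57, [0.392, -0.471, 0.0])]
tip_box top [(0.85, [0.4, 0.495, 0.001])]
```

View pics/top0.png

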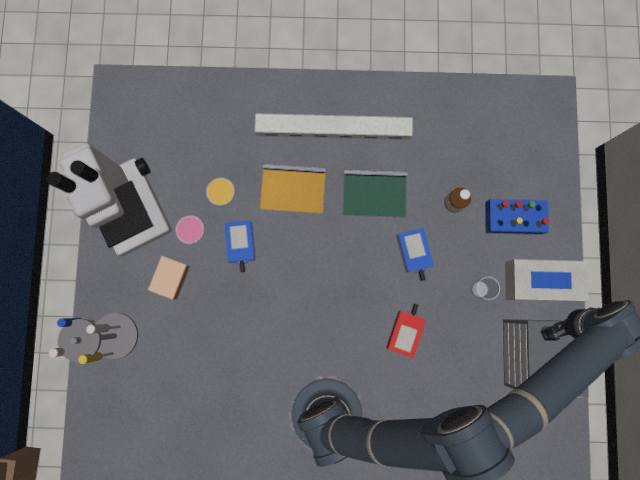

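View pics/scene0.png

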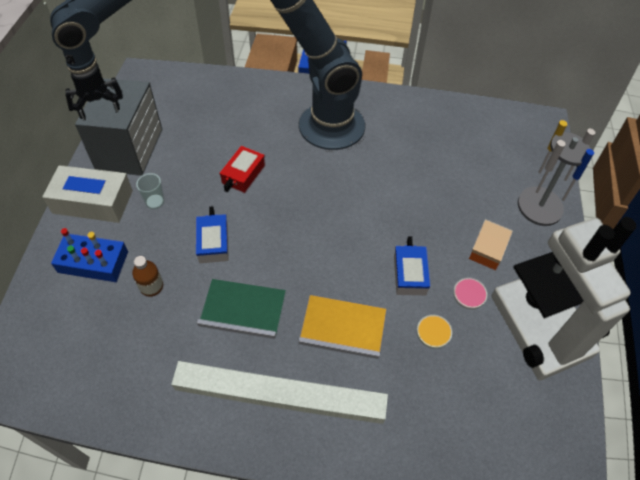

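Top image: blue-lidded boxes at (239,242) and (416,250) with black tabs towards the robot fit the description. The shape at (406,334) is red and so a look-alike. The green bay is at (375,195) and the yellow one at (293,190). I'll confirm with a crop and measure.

```bash
cat > h.py <<'E'
import numpy as np, cv2
from scipy.spatial.transform import Rotation as R
from plant import bot,capture,camera_info,nets
def ray(cam,px,z,state=None):
    ci=camera_info(cam); K=np.array(ci["K"]);D=np.array(ci["D"])
    n=cv2.undistortPoints(np.array(px,float).reshape(-1,1,2),K,D).reshape(-1,2)
    d=np.c_[n,np.ones(len(n))]
    if cam=="wrist":
        T=np.array(ci["T_tool_cam"]); Rt=R.from_quat(state["tool_rot"]).as_matrix()
        d=d@(Rt@T[:3,:3]).T; o=np.array(state["ee_pos"])+Rt@T[:3,3]
    else:
        Rc=cv2.Rodrigues(np.array(ci["rvec"],float))[0]; d=d@Rc; o=-Rc.T@np.array(ci["tvec"]).ravel()
    return o+d*((z-o[2])/d[:,2])[:,None]
def blobs(im,lo,hi,amin=60):
    hsv=cv2.cvtColor(im,cv2.COLOR_RGB2HSV); m=cv2.inRange(hsv,lo,hi)
    m=cv2.morphologyEx(m,cv2.MORPH_CLOSE,np.ones((3,3)))
    cs=cv2.findContours(m,cv2.RETR_EXTERNAL,cv2.CHAIN_APPROX_NONE)[0]
    return [c.reshape(-1,2) for c in cs if cv2.contourArea(c)>amin]
def rect(cam,c,z,state=None):
    p=ray(cam,c,z,state)[:,:2]
    (cx,cy),(w,h),a=cv2.minAreaRect((p*1000).astype(np.float32))
    if w<h: w,h,a=h,w,a+90
    return np.round([cx,cy,w,h,a],1)   # mm, deg of long side
E
python3 - <<'E'
from h import *
im=capture("top")
for name,lo,hi,z in (("blue",(105,120,60),(125,255,255),.05),("green",(65,80,30),(95,255,120),0),("yellow",(15,150,100),(28,255,255),0)):
    for c in blobs(im,lo,hi): print(name,c.mean(0).round(),rect("top",c,z))
for t in ("bay_full","bay_low","box_a","box_a_grip","box_a_heel"):
    nets_=nets.spot_point("top",t)
capture("scene")
for t in ("bay_full","bay_low","box_a","box_a_grip","box_a_heel"):
    print(t,[(round(d['p'],2),[round(float(v),3) for v in d['centre']]) for d in nets.spot_point("scene",t)])
a=cv2.resize(im[205:285,200:280],(400,400),interpolation=cv2.INTER_CUBIC);b=cv2.resize(im[215:295,375:455],(400,400),interpolation=cv2.INTER_CUBIC)
cv2.imwrite("pics/crop.png",np.hstack([a,b])[:,:,::-1])
print(bot.sense()["t"]); ci=camera_info("wrist"); print(ci["T_tool_cam"],ci["K"])
E
```

```text
blue [ 65. 322.] [256.2 795.6  45.4  20.9  91.5]
blue [551. 280.] [ 421.3 -672.2  119.8   47.9   89.3]
blue [416. 250.] [ 501.2 -259.7  128.1   82.5   15. ]
blue [239. 242.] [514.6 281.1 128.6  82.    7.8]
blue [519. 217.] [ 616.1 -573.4  193.2  105.4   90. ]
green [375. 195.] [ 681.7 -137.5  195.3  128.4   89.6]
yellow [292. 191.] [690.9 125.4 195.8 128.7  87.5]
bay_full [(0.78, [0.744, -0.139, 0.0])]
bay_low [(0.72, [0.752, 0.123, 0.003]), (0.52, [0.56, -0.242, -0.005])]
box_a [(0.74, [0.522, 0.281, 0.003]), (0.7, [0.25, -0.232, -0.0]), (0.66, [0.503, -0.259, 0.001])]
box_a_grip [(0.53, [0.432, -0.28, 0.034]), (0.51, [0.322, -0.259, 0.034])]
box_a_heel [(0.78, [0.563, -0.245, -0.006]), (0.75, [0.19, -0.213, -0.003])]
1.2
[[-4.41178581e-04 -9.51785362e-01 -3.06764453e-01  7.83626274e-02]
 [ 9.99999738e-01 -2.43668126e-04 -6.82147840e-04 -6.01061991e-04]
 [ 5.74509609e-04 -3.06764674e-01  9.51785220e-01 -1.43054771e-01]
 [ 0.00000000e+00  0.00000000e+00  0.00000000e+00  1.00000000e+00]] [[335.63651348   0.         319.86804493]
 [  0.         335.63651348 238.36522028]
 [  0.           0.           1.        ]]
```

View pics/crop.png

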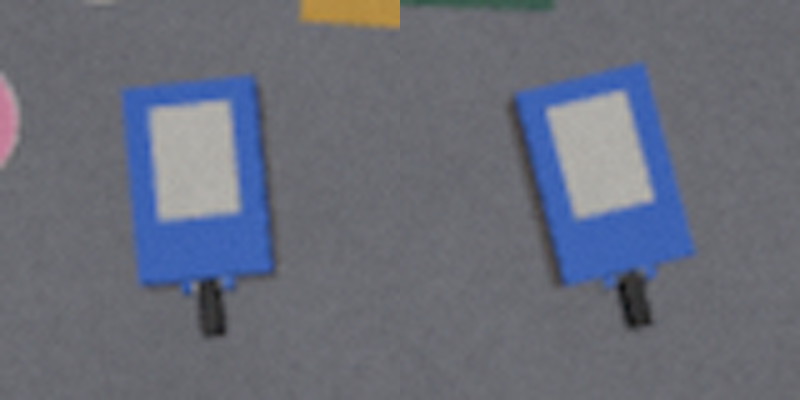

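The crop confirms it: both are blue-lidded with a white label and a black tab pointing towards the robot. The left tab is at about (210,308) in the crop and the right one at (634,300). I'll start with the right box and plan a hover over its tab.

```bash
cat >> h.py <<'E'
def go(x,y,z,yaw):
    "print the turn and shift units to reach TCP (mm), tool x at yaw deg"
    s=bot.sense(); Rt=R.from_quat(s["tool_rot"]); p=np.array(s["ee_pos"])*1000
    c,d=np.cos(np.radians(yaw)),np.sin(np.radians(yaw))
    Rg=R.from_matrix(np.array([[c,d,0],[d,-c,0],[0,0,-1]]))
    w=np.degrees((Rt.inv()*Rg).as_rotvec())/8; t=Rt.inv().apply(np.array([x,y,z])-p)/25
    print("t",round(s["t"],2),"tcp",p.round(1),"yaw",round(np.degrees(np.arctan2(*Rt.as_matrix()[[1,0],0])),2),"turn",w.round(2),"shift",t.round(2),"F",s["force"].round(2),"w",round(s["width"],4),"grip",round(s["grip_force"],1))
E
python3 -c "
from h import *
go(400,-287,150,15)"
```

```text
t 1.2 tcp [ 294.7 -607.3  231.4] yaw 25.88 turn [ 0.   -0.    1.36] shift [ 9.38 -9.69  3.25] F [-0.18 -0.74  0.  ] w 0.0854 grip 0.0
```

```bash
python3 -m jog '{"moves":[[[0,0,0],[1,-1,0],1],[[0,0,0.3],[2.2,-2.2,0],1],[[0,0,0.6],[3.5,-3.6,0],1],[[0,0,0.9],[4.8,-5,0],1],[[0,0,1.2],[6.1,-6.3,0],1],[[0,0,1.36],[7.3,-7.6,0.6],1],[[0,0,1.36],[8.4,-8.7,1.6],1],[[0,0,1.36],[9.1,-9.4,2.6],1],[[0,0,1.36],[9.38,-9.69,3.25],1],[[0,0,1.36],[9.38,-9.69,3.25],1],[[0,0,1.36],[9.38,-9.69,3.25],1]]}' 100
python3 - <<'E'
from h import *
s=bot.sense(); im=capture("wrist"); cv2.imwrite("pics/w1.png",im[:,:,::-1])
go(430,-279,60,15)
for c in blobs(im,(105,120,60),(125,255,255),800): print(c.mean(0).round(),c.min(0),c.max(0),rect("wrist",c,.05,s))
for c in blobs(im,(0,0,0),(180,255,45),300): print("dark",c.mean(0).round(),c.min(0),c.max(0),rect("wrist",c,.048,s))
for t in ("box_a","box_a_grip","box_a_heel"):
    print(t,[(round(d['p'],2),[round(float(v),3) for v in d['centre']]) for d in nets.spot_point("wrist",t)])
E
```

```text
t: 2.3
ee_pos: [0.4001, -0.2877, 0.1505]
tool_rot: [0.991, 0.13, 0.0, 0.0]
force: [-0.2, -0.2, 0.4]
width: 0.0853
grip_force: 0.0
t 2.35 tcp [ 400.3 -288.3  151. ] yaw 14.93 turn [ 0.01 -0.01 -0.01] shift [ 1.24 -0.06  3.64] F [-1.14 -0.18  0.67] w 0.0853 grip 0.0
[320.  92.] [255   0] [386 183] [ 495.4 -261.8  113.8   82.2   15. ]
dark [321. 412.] [  0 301] [639 479] [ 249.3 -327.1  646.8  202.   104.9]
dark [263. 307.] [248 285] [278 329] [ 329.  -257.7   42.8   13.   162.5]
box_a [(0.97, [0.506, -0.264, -0.001]), (0.61, [0.249, -0.235, -0.0]), (0.42, [0.43, -0.28, 0.035])]
box_a_grip [(0.77, [0.323, -0.259, 0.034]), (0.62, [0.432, -0.279, 0.037])]
box_a_heel []
```

View pics/w1.png

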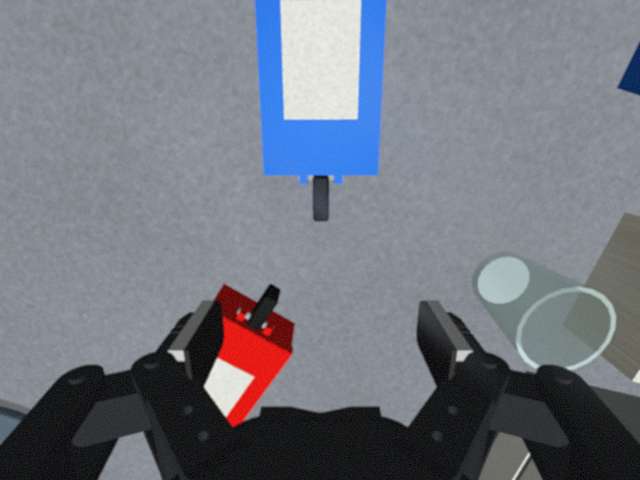

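The blue box is square-on in the wrist view, with its lid edge at row 175 and the tab at x≈321, rows 178–220. The red look-alike is at lower left and the beaker at right.

```bash
python3 - <<'E'
from h import *
s=bot.sense()
e=ray("wrist",[[264,175],[379,175],[321,175]],.05,s)*1000; print(e.round(1))
u=np.array([np.cos(np.radians(15)),np.sin(np.radians(15))])
d=e[0]-e[1]; print("lid edge yaw",np.degrees(np.arctan2(-d[0],d[1])))
g=e[:2,:2].mean(0)-18*u; print("grip from lid",g, "tab", ray("wrist",[[321,183],[321,205],[321,220]],.048,s)*1000)
go(g[0],g[1],17,15)
E
```

```text
[[ 435.8 -236.7   50. ]
 [ 457.1 -316.9   50. ]
 [ 446.3 -276.5   50. ]]
lid edge yaw 14.856104181456274
grip from lid [ 429.03732065 -281.47589273] tab [[ 440.47675119 -278.02792993   48.        ]
 [ 424.63753162 -282.24957552   48.        ]
 [ 413.4650292  -285.22742418   48.        ]]
t 2.5 tcp [ 400.2 -288.4  151.1] yaw 14.89 turn [ 0.01 -0.01 -0.01] shift [1.18 0.02 5.37] F [-0.54 -0.4   0.83] w 0.0857 grip 0.0
```

```bash
python3 -m jog '{"moves":[[[0,0,0],[0.6,0,0.6],1],[[0,0,0],[1.18,0.02,1.6],1],[[0,0,0],[1.18,0.02,2.7],1],[[0,0,0],[1.18,0.02,3.7],0.7],[[0,0,0],[1.18,0.02,4.6],0.5],[[0,0,0],[1.18,0.02,5.1],0.4],[[0,0,0],[1.18,0.02,5.35],0.4],[[0,0,0],[1.18,0.02,5.35],0.3],[[0,0,0],[1.18,0.02,5.35],0.2],[[0,0,0],[1.18,0.02,5.35],0.1],[[0,0,0],[1.18,0.02,5.35],0],[[0,0,0],[1.18,0.02,5.35],0],[[0,0,0],[1.18,0.02,5.35],0],[[0,0,0],[1.18,0.02,5.35],0]]}' 80
python3 -c "
from h import *
import numpy as np
print(np.mean([bot.sense()['force'] for _ in range(5)],0)); go(429,-281.5,17,15)"
```

```text
t: 3.9
ee_pos: [0.4293, -0.2804, 0.0175]
tool_rot: [0.991, 0.131, 0.001, 0.001]
force: [-1.2, 0.6, 6.4]
width: 0.0106
grip_force: 78.7
[-1.19829058  0.61997423  6.37015677]
t 3.9 tcp [ 429.3 -280.4   17.5] yaw 15.0 turn [ 0.01 -0.01 -0.  ] shift [-0.02  0.04  0.02] F [-1.2   0.62  6.37] w 0.0106 grip 78.7
```

```bash
python3 -m jog '{"moves":[[[0,0,0],[0,0,-0.1],0],[[0,0,0],[0,0,-0.2],0],[[0,0,0],[0,0,-0.2],0],[[0,0,0],[0,0,-0.2],0]]}'
python3 -m jog '{"moves":[[[0,0,0],[0,0,-0.1],0],[[0,0,0],[0,0,-0.2],0],[[0,0,0],[0,0,-0.3],0],[[0,0,0],[0,0,-0.3],0],[[0,0,0],[0,0,-0.3],0],[[0,0,0],[0,0,-0.3],0]]}'
for i in 1 2 3 4 5; do python3 -m jog '{"moves":[[[0,0,0],[0,0,0],0]]}' | grep force; done
```

```text
t: 4.3
ee_pos: [0.4285, -0.2797, 0.0212]
tool_rot: [0.991, 0.131, -0.0, -0.0]
force: [0.3, -0.9, -1.4]
width: 0.0108
grip_force: 77.9
t: 4.9
ee_pos: [0.4284, -0.2798, 0.0288]
tool_rot: [0.991, 0.131, -0.0, -0.0]
force: [-0.0, 0.4, -2.2]
width: 0.0109
grip_force: 77.9
force: [-0.1, -0.2, -1.2]
grip_force: 77.9
force: [0.1, -0.5, -0.8]
grip_force: 77.9
force: [-0.0, 0.3, -1.3]
grip_force: 77.9
force: [-0.4, -0.1, -1.6]
grip_force: 77.9
force: [-0.2, 0.2, -1.2]
grip_force: 77.9
```

```bash
python3 -m jog '{"moves":[[[0,0,0],[0,0,-0.1],0],[[0,0,0],[0,0,-0.16],0],[[0,0,0],[0,0,-0.16],0],[[0,0,0],[0,0,-0.16],0]]}'
python3 - <<'E'
from h import *
f=[]
for i in range(6):
    im=capture("wrist"); f.append(bot.sense()["force"])
print(np.mean(f,0),np.std(f,0)); s=bot.sense()
for c in blobs(im,(105,120,60),(125,255,255),800): print(c.min(0),c.max(0),rect("wrist",c,.05,s),rect("wrist",c,.06,s))
cv2.imwrite("pics/w2.png",im[:,:,::-1])
E
```

```text
t: 5.8
ee_pos: [0.4287, -0.2799, 0.033]
tool_rot: [0.991, 0.131, 0.0, 0.0]
force: [0.1, 0.2, -2.6]
width: 0.0109
grip_force: 77.9
[ 0.49064996  0.23230602 -1.95782847] [0.67126033 0.41090787 0.30320942]
[190   0] [449 310] [ 488.4 -263.2  112.4   92.7   15. ] [ 489.6 -262.8  103.5   85.3   15. ]
```

View pics/w2.png

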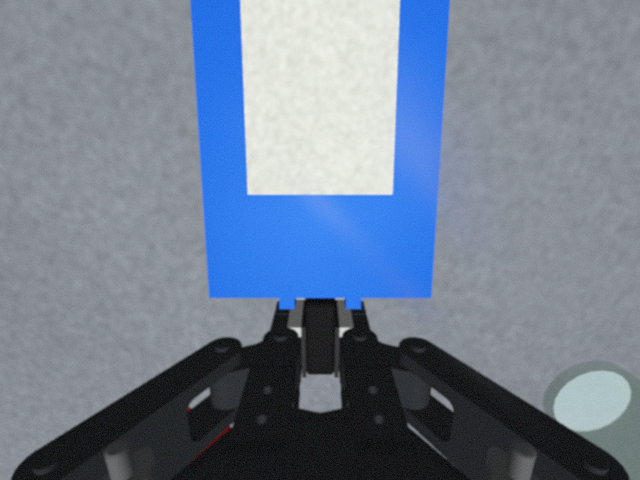

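The lid edge has risen clearly (row 298) and the load is about 1.3–2 N, so this box is nearly empty and goes in the yellow bay. I'll lower it gently and work out the slide.

```bash
python3 -m jog '{"moves":[[[0,0,0],[0,0,0.1],0],[[0,0,0],[0,0,0.22],0],[[0,0,0],[0,0,0.34],0],[[0,0,0],[0,0,0.44],0],[[0,0,0],[0,0,0.5],0],[[0,0,0],[0,0,0.5],0]]}' 100
python3 -c "
from h import *
go(540,88,20,-2.5)"
```

```text
t: 6.7
ee_pos: [0.4284, -0.2797, 0.02]
tool_rot: [0.991, 0.131, -0.0, -0.0]
force: [-0.7, -0.7, -0.8]
width: 0.0103
grip_force: 101.5
t 6.7 tcp [ 428.4 -279.7   20. ] yaw 15.0 turn [-0.    0.    2.19] shift [  8.12 -13.05   0.  ] F [-0.71 -0.66 -0.83] w 0.0103 grip 101.5
```

```bash
python3 -m jog '{"moves":[[[0,0,0.04],[0.16,-0.26,0],0],[[0,0,0.11],[0.4,-0.65,0],0],[[0,0,0.22],[0.8,-1.3,0],0],[[0,0,0.33],[1.2,-1.95,0],0],[[0,0,0.46],[1.7,-2.75,0],0],[[0,0,0.59],[2.2,-3.5,0],0],[[0,0,0.72],[2.7,-4.3,0],0],[[0,0,0.85],[3.15,-5.1,0],0],[[0,0,0.99],[3.65,-5.9,0],0],[[0,0,1.12],[4.15,-6.65,0],0],[[0,0,1.25],[4.65,-7.45,0],0],[[0,0,1.38],[5.1,-8.2,0],0],[[0,0,1.51],[5.6,-9,0],0],[[0,0,1.64],[6.1,-9.8,0],0],[[0,0,1.77],[6.6,-10.6,0],0],[[0,0,1.9],[7.05,-11.35,0],0],[[0,0,2.0],[7.5,-12,0],0],[[0,0,2.1],[7.8,-12.5,0],0],[[0,0,2.17],[8.05,-12.9,0],0],[[0,0,2.19],[8.12,-13.05,0],0]]}'
python3 - <<'E'
from h import *
s=bot.sense(); im=capture("wrist"); cv2.imwrite("pics/w3.png",im[:,:,::-1])
top=capture("top"); 
for name,lo,hi,z in (("blue",(105,120,60),(125,255,255),.05),("yellow",(15,150,100),(28,255,255),0)):
    for c in blobs(top,lo,hi): print(name,c.mean(0).round(),rect("top",c,z))
    for c in blobs(im,lo,hi,500): print("wrist",name,c.min(0),c.max(0),rect("wrist",c,z,s))
go(612,85,20,-2.5)
E
```

```text
t: 8.7
ee_pos: [0.5402, 0.0903, 0.0204]
tool_rot: [1.0, -0.021, 0.0, -0.0]
force: [-0.5, -0.3, -2.4]
width: 0.0101
grip_force: 101.2
blue [ 65. 322.] [256.2 795.6  45.4  20.9  91.5]
blue [551. 280.] [ 421.3 -672.2  119.8   47.9   89.3]
blue [239. 242.] [514.6 281.1 128.6  82.    7.6]
blue [519. 217.] [ 616.1 -573.4  193.2  105.4   90. ]
blue [304. 197.] [650.8  85.5  78.2  53.5  87.5]
wrist blue [  0 401] [ 30 479] [490.  229.7  47.8  13.2 160.8]
wrist blue [181   0] [463 311] [603.4  88.1 101.8  84.  177.6]
yellow [294. 189.] [691.  125.4 195.7 128.6  87.5]
wrist yellow [0 0] [189 120] [650.9 187.4  83.5  47.7  87.2]
t 8.8 tcp [540.1  89.1  20.3] yaw -2.39 turn [-0.   -0.    0.01] shift [2.88 0.04 0.01] F [-0.11  0.85 -1.26] w 0.01 grip 101.2
```

View pics/w3.png

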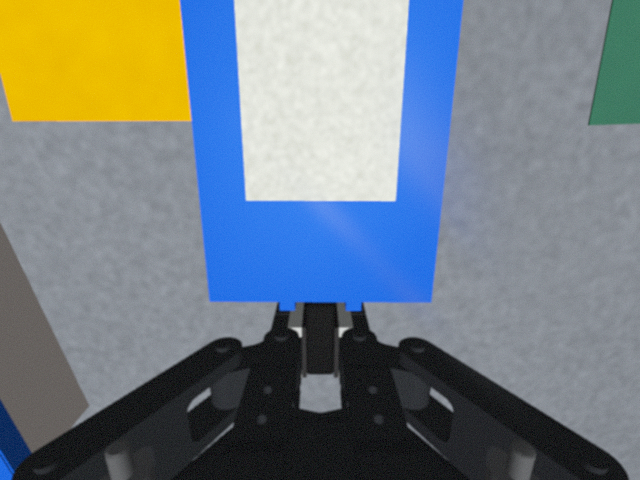

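The box is square to the yellow front edge (row 121, its corner at about (12,121)), and that edge and the lid edge are parallel. The bay corner gives me the rail position.

```bash
python3 - <<'E'
from h import *
s=bot.sense(); p=ray("wrist",[[12,121.5],[190,121.5]],0,s)*1000; print(p.round(1))
a=np.radians(-2.5);u=np.array([np.cos(a),np.sin(a)]);v=np.array([-u[1],u[0]])
o=p[0,:2]+130*u-100*v; print("bay yaw",np.degrees(np.arctan2(-(p[0]-p[1])[0],(p[0]-p[1])[1])),"origin",o.round(1))
top=ray("top",[[263,166],[326,168]],.022)*1000; print(top.round(1))
t=o-138*u-46*v; print(t); go(t[0],t[1],20,-2.5)
E
```

```text
[[628.3 228.6   0. ]
 [624.6 146.    0. ]]
bay yaw -2.584293310111522 origin [753.8 123. ]
[[762.4 220.   22. ]
 [760.8  19.8  22. ]]
[613.91893054  83.08581058]
t 8.8 tcp [540.1  89.1  20.3] yaw -2.39 turn [-0.   -0.    0.01] shift [2.96 0.12 0.01] F [-0.11  0.85 -1.26] w 0.01 grip 101.2
```

```bash
python3 -m jog '{"moves":[[[0,0,0.01],[0.1,0,0],0],[[0,0,0.01],[0.3,0.03,0],0],[[0,0,0.01],[0.6,0.06,0],0],[[0,0,0.01],[0.95,0.1,0],0],[[0,0,0.01],[1.3,0.1,0],0],[[0,0,0.01],[1.65,0.1,0],0],[[0,0,0.01],[2.0,0.1,0],0],[[0,0,0.01],[2.3,0.1,0],0],[[0,0,0.01],[2.5,0.1,0],0],[[0,0,0.01],[2.6,0.1,0],0],[[0,0,0.01],[2.65,0.1,0],0],[[0,0,0.01],[2.65,0.1,0],0]]}'
python3 -m jog '{"moves":[[[0,0,0],[0.04,0,0],0],[[0,0,0],[0.08,0,0],0],[[0,0,0],[0.12,0,0],0],[[0,0,0],[0.16,0,0],0],[[0,0,0],[0.2,0,0],0]]}'
python3 -m jog '{"moves":[[[0,0,0],[0.04,0,0],0],[[0,0,0],[0.08,0,0],0],[[0,0,0],[0.12,0,0],0]]}'
```

```text
t: 10.0
ee_pos: [0.6064, 0.0825, 0.0203]
tool_rot: [1.0, -0.023, 0.0, 0.0]
force: [0.3, -0.4, -1.5]
width: 0.0104
grip_force: 101.3
t: 10.5
ee_pos: [0.6113, 0.0822, 0.0203]
tool_rot: [1.0, -0.023, 0.0, 0.0]
force: [-1.9, 0.5, -1.7]
width: 0.0103
grip_force: 101.3
t: 10.8
ee_pos: [0.6141, 0.0821, 0.0203]
tool_rot: [1.0, -0.023, -0.0, 0.0]
force: [-2.0, 1.1, -0.5]
width: 0.0102
grip_force: 101.3
```

```bash
python3 -m jog '{"moves":[[[0,0,0],[0,0,0.03],0],[[0,0,0],[0,0,0.06],0],[[0,0,0],[0.04,0,0.06],0],[[0,0,0],[0.06,0,0.06],0]]}'
for i in 1 2 3 4; do python3 -m jog '{"moves":[[[0,0,0],[0.03,0,0],0],[[0,0,0],[0.05,0,0],0]]}' | egrep 'ee|^force'; done
```

```text
t: 11.2
ee_pos: [0.6138, 0.082, 0.0182]
tool_rot: [1.0, -0.022, -0.002, 0.0]
force: [-6.3, 0.3, -0.6]
width: 0.0106
grip_force: 101.3
ee_pos: [0.6138, 0.0819, 0.0178]
force: [-8.3, -0.1, 1.8]
ee_pos: [0.6138, 0.0818, 0.0178]
force: [-10.8, -0.1, 3.9]
ee_pos: [0.6137, 0.0819, 0.0178]
force: [-14.2, 0.7, 7.2]
ee_pos: [0.6137, 0.0818, 0.0178]
force: [-17.0, -2.0, 9.0]
```

```bash
python3 -m jog '{"moves":[[[0,0,0],[-0.08,0,0],0],[[0,0,0],[-0.17,0,0],0],[[0,0,0],[-0.19,0,-0.02],0],[[0,0,0],[-0.19,0,-0.02],0]]}' 20
python3 - <<'E'
from h import *
go(0,0,0,-2.5); im=capture("wrist"); s=bot.sense(); cv2.imwrite("pics/w4.png",im[:,:,::-1])
top=capture("top")
for c in blobs(im,(105,120,60),(125,255,255),800): print(rect("wrist",c,.05,s))
for c in blobs(im,(15,150,100),(28,255,255),300): print("yel",rect("wrist",c,0,s))
for c in blobs(top,(105,120,60),(125,255,255)): print(c.mean(0).round(),rect("top",c,.05))
E
```

```text
t: 12.4
ee_pos: [0.6139, 0.0819, 0.0187]
tool_rot: [1.0, -0.023, -0.002, 0.0]
force: [-6.4, -0.1, -0.9]
width: 0.0102
grip_force: 101.5
t 12.4 tcp [613.9  81.9  18.7] yaw -2.58 turn [ 0.01  0.03 -0.01] shift [-24.38   4.38   0.86] F [-6.37 -0.07 -0.92] w 0.0102 grip 101.5
[677.2  79.6 100.5  82.6 177.4]
yel [687.3 183.5 121.8  88.2 177.2]
[ 65. 322.] [256.2 795.6  45.4  20.9  91.5]
[551. 280.] [ 421.3 -672.2  119.8   47.9   89.3]
[239. 242.] [514.6 281.1 128.6  82.    7.6]
[519. 217.] [ 616.1 -573.1  192.5  105.4   90. ]
[308. 172.] [735.7  76.7  81.3  35.3  84.1]
```

View pics/w4.png

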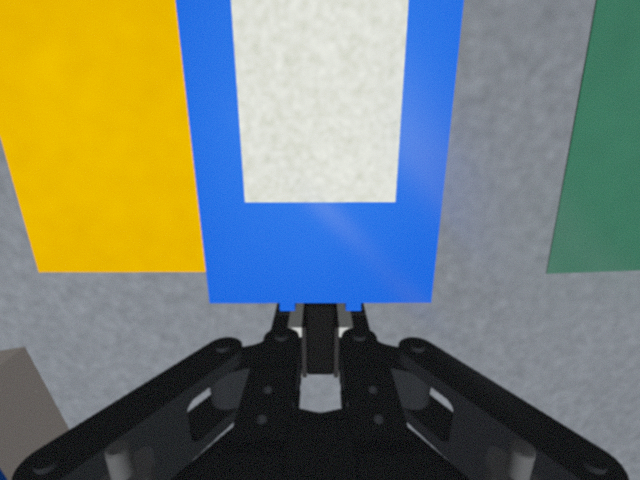

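The box stands square in the yellow bay: the left bay edge runs parallel to it from (0,140) to (38,271), and the box's lid edge is at row 302. Contact with the rail was felt. Releasing.

```bash
python3 -m jog '{"moves":[[[0,0,0],[-0.04,0,0],0],[[0,0,0],[-0.06,0,0],0.05],[[0,0,0],[-0.06,0,0],0.15],[[0,0,0],[-0.06,0,0],0.25],[[0,0,0],[-0.06,0,0],0.4],[[0,0,0],[-0.06,0,0],0.5],[[0,0,0],[-0.06,0,0],0.5],[[0,0,0],[-0.06,0,0],0.5]]}'
python3 -m jog '{"moves":[[[0,0,0],[0,0,-0.3],0.5],[[0,0,0],[0,0,-1],0.5],[[0,0,0],[0,0,-2],0.6],[[0,0,0],[0,0,-3.2],0.8],[[0,0,0],[-0.8,0,-4.4],1],[[0,0,0],[-2,0,-5.4],1],[[0,0,0],[-2.4,0,-5.6],1],[[0,0,0],[-2.4,0,-5.6],1]]}'
python3 - <<'E'
from h import *
im=capture("wrist"); s=bot.sense(); cv2.imwrite("pics/w5.png",im[:,:,::-1])
capture("top")
for c in blobs(im,(105,120,60),(125,255,255),800): print(c.min(0),c.max(0),rect("wrist",c,.05,s))
for c in blobs(im,(15,150,100),(28,255,255),300): print("yel",c.min(0),c.max(0),rect("wrist",c,0,s))
for t in ("box_a","box_a_heel"): print(t,[(round(d['p'],2),[round(float(v),3) for v in d['centre']]) for d in nets.spot_point("top",t)])
go(411,266,150,7.7)
E
```

```text
t: 13.3
ee_pos: [0.6147, 0.0821, 0.0194]
tool_rot: [1.0, -0.023, 0.0, -0.0]
force: [0.2, 1.5, 0.7]
width: 0.0427
grip_force: 0.0
t: 14.1
ee_pos: [0.5541, 0.0851, 0.1607]
tool_rot: [1.0, -0.022, 0.001, -0.0]
force: [0.9, 0.2, -0.3]
width: 0.0856
grip_force: 0.0
[  8 205] [159 353] [518.  278.9 126.9  87.8   7.6]
[259   0] [382 141] [669.2  79.8  87.8  80.5 177.5]
yel [ 0 45] [ 26 137] [672.  338.   73.9  21.4 161.4]
yel [344   0] [388 142] [674.4  42.9 106.   32.2 177.2]
yel [132   0] [298 142] [680.  162.4 127.3 106.1  87.4]
box_a [(0.98, [0.695, 0.082, -0.004]), (0.81, [0.247, -0.23, 0.001]), (0.71, [0.521, 0.284, 0.002])]
box_a_heel [(0.79, [0.19, -0.213, 0.001]), (0.19, [0.557, 0.447, -0.002])]
t 14.3 tcp [554.9  84.6 158.2] yaw -2.62 turn [ 0.    0.01 -1.29] shift [-6.08 -6.99  0.33] F [-0.06  0.27 -0.48] w 0.0855 grip 0.0
```

View pics/w5.png

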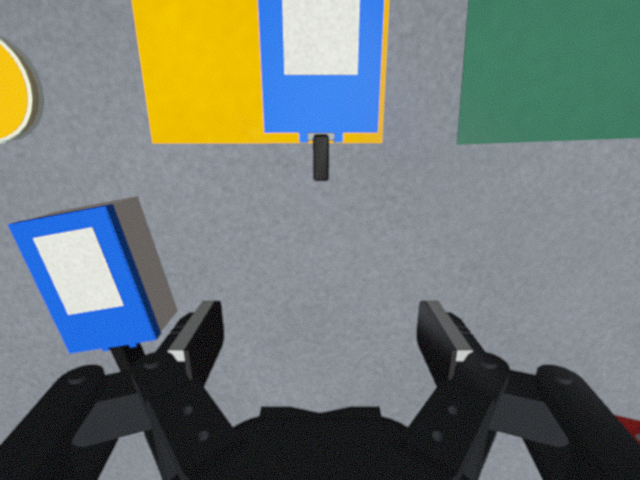

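The first box stands square in the yellow bay (columns 259–382), with a yellow strip showing on its right and its tab free at (321,158). Moving to the second box.

```bash
python3 -m jog '{"moves":[[[0,0,-0.1],[-0.5,-0.6,0],1],[[0,0,-0.3],[-1.2,-1.4,0],1],[[0,0,-0.5],[-2,-2.3,0],1],[[0,0,-0.7],[-2.9,-3.3,0],1],[[0,0,-0.9],[-3.8,-4.3,0],1],[[0,0,-1.1],[-4.6,-5.3,0.1],1],[[0,0,-1.29],[-5.4,-6.2,0.2],1],[[0,0,-1.29],[-5.9,-6.8,0.33],1],[[0,0,-1.29],[-6.08,-6.99,0.33],1],[[0,0,-1.29],[-6.08,-6.99,0.33],1],[[0,0,-1.29],[-6.08,-6.99,0.33],1]]}'
python3 - <<'E'
from h import *
s=bot.sense(); im=capture("wrist"); cv2.imwrite("pics/w6.png",im[:,:,::-1])
for c in blobs(im,(105,120,60),(125,255,255),800):
    print(c.min(0),c.max(0),rect("wrist",c,.05,s))
    for r in range(150,190,4): 
        x=c[c[:,1]==r][:,0]; print(r,x.min() if len(x) else None,x.max() if len(x) else None)
print([(round(d['p'],2),[round(float(v),3) for v in d['centre']]) for d in nets.spot_point("wrist","box_a_grip")])
E
```

```text
t: 15.4
ee_pos: [0.4112, 0.2656, 0.1509]
tool_rot: [0.998, 0.067, 0.0, 0.0]
force: [-0.7, -0.2, -0.5]
width: 0.0853
grip_force: 0.0
[251   0] [381 183] [508.5 281.7 113.9  82.2   7.6]
150 259 374
154 259 374
158 259 374
162 259 374
166 260 374
170 260 373
174 260 373
178 296 338
182 296 338
186 None None
[(0.67, [0.4, 0.497, 0.004])]
```

View pics/w6.png

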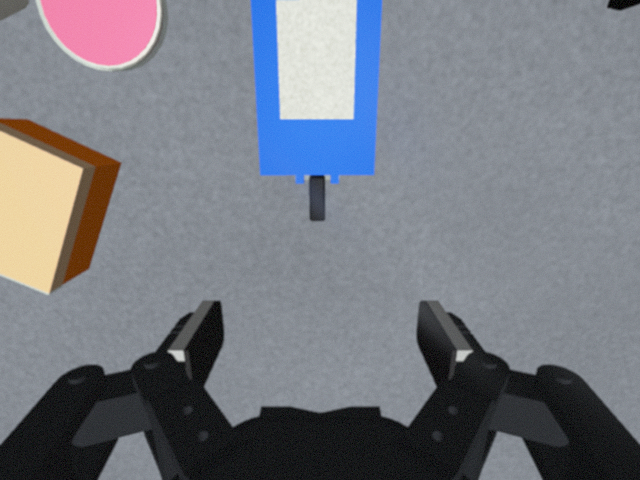

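The second box is square in view (lid edge at row 175, tab at x≈317), and the tip box and pink dish are well clear. Descending and gripping.

```bash
python3 -m jog '{"moves":[[[0,0,0],[0.6,-0.1,0.6],1],[[0,0,0],[1.18,-0.1,1.6],1],[[0,0,0],[1.18,-0.1,2.7],1],[[0,0,0],[1.18,-0.1,3.7],0.7],[[0,0,0],[1.18,-0.1,4.6],0.5],[[0,0,0],[1.18,-0.1,5.05],0.4],[[0,0,0],[1.18,-0.1,5.27],0.4],[[0,0,0],[1.18,-0.1,5.27],0.3],[[0,0,0],[1.18,-0.1,5.27],0.2],[[0,0,0],[1.18,-0.1,5.27],0.1],[[0,0,0],[1.18,-0.1,5.27],0],[[0,0,0],[1.18,-0.1,5.27],0],[[0,0,0],[1.18,-0.1,5.27],0]]}' 100
python3 -m jog '{"moves":[[[0,0,0],[0,0,-0.1],0],[[0,0,0],[0,0,-0.2],0],[[0,0,0],[0,0,-0.3],0],[[0,0,0],[0,0,-0.38],0],[[0,0,0],[0,0,-0.38],0],[[0,0,0],[0,0,-0.38],0],[[0,0,0],[0,0,-0.38],0]]}'
python3 - <<'E'
from h import *
f=[]
for i in range(6):
    im=capture("wrist"); f.append(bot.sense()["force"])
print(np.mean(f,0),np.std(f,0)); s=bot.sense()
for c in blobs(im,(105,120,60),(125,255,255),800): print(c.min(0),c.max(0),rect("wrist",c,.05,s))
go(0,0,0,7.7)
E
```

```text
t: 16.8
ee_pos: [0.4403, 0.273, 0.0205]
tool_rot: [0.998, 0.067, 0.001, -0.0]
force: [-1.5, -1.5, 6.6]
width: 0.0103
grip_force: 99.8
t: 17.5
ee_pos: [0.4394, 0.2727, 0.0286]
tool_rot: [0.998, 0.067, -0.0, 0.0]
force: [1.4, 0.3, -5.2]
width: 0.01
grip_force: 97.7
[ 1.24891777  0.1083326  -4.73078727] [0.12087782 0.40859299 0.19752848]
[189   0] [454 306] [502.2 281.7 107.   87.6   7.7]
t 17.8 tcp [439.5 272.7  28.8] yaw 7.73 turn [0. 0. 0.] shift [-18.89   8.44   1.15] F [ 1.12  0.91 -4.97] w 0.0102 grip 97.7
```

Load is about 4.7 N, so this box is full and goes in the green bay. Lowering it and planning the route round the first box's tab.

```bash
python3 -m jog '{"moves":[[[0,0,0],[0,0,0.08],0],[[0,0,0],[0,0,0.16],0],[[0,0,0],[0,0,0.24],0],[[0,0,0],[0,0,0.28],0],[[0,0,0],[0,0,0.28],0]]}' 120
python3 - <<'E'
from h import *
a=np.radians(-2.62)/2; c,d=np.cos(-2.62*np.pi/180/2),np.sin(-2.62*np.pi/180/2)
s=dict(ee_pos=[.5549,.0846,.1582],tool_rot=[c,d,0,0])
p=ray("wrist",[[457,144],[639,139],[467,0],[321,181]],0,s)*1000; print(p.round(1))
print("tab end z48",ray("wrist",[[321,181]],.022,s)*1000)
e=p[1]-p[0]; print("green yaw",np.degrees(np.arctan2(e[0],-e[1])))
im=capture("top")
for c in blobs(im,(65,80,30),(95,255,120)): print(rect("top",c,0))
go(438,160,21.5,0); go(438,20,21.5,0)
E
```

```text
t: 18.3
ee_pos: [0.4388, 0.2725, 0.0214]
tool_rot: [0.998, 0.068, -0.001, 0.0]
force: [-2.5, -0.7, -2.9]
width: 0.0098
grip_force: 120.7
[[ 616.3  -36.4    0. ]
 [ 613.6 -194.     0. ]
 [ 723.4  -35.9    0. ]
 [ 589.8   82.7    0. ]]
tab end z48 [[592.92366786  82.58518031  22.        ]]
green yaw -0.9862068689622062
[ 681.6 -137.   194.8  128.4   89.5]
t 18.35 tcp [439.  272.6  21.6] yaw 7.74 turn [0.   0.01 0.97] shift [-0.65  4.46  0.01] F [-3.04 -0.8  -3.35] w 0.0102 grip 120.7
t 18.35 tcp [439.  272.6  21.6] yaw 7.74 turn [0.   0.01 0.97] shift [-1.400e+00  1.001e+01  1.000e-02] F [-3.04 -0.8  -3.35] w 0.0102 grip 120.7
```

```bash
python3 -m jog '{"moves":[[[0,0,0.05],[-0.03,0.2,0],0],[[0,0,0.12],[-0.07,0.5,0],0],[[0,0,0.25],[-0.15,1.0,0],0],[[0,0,0.4],[-0.24,1.65,0],0],[[0,0,0.55],[-0.34,2.3,0],0],[[0,0,0.7],[-0.43,2.95,0],0],[[0,0,0.83],[-0.52,3.6,0],0],[[0,0,0.93],[-0.61,4.25,0],0],[[0,0,0.97],[-0.7,4.9,0],0],[[0,0,0.97],[-0.79,5.55,0],0],[[0,0,0.97],[-0.87,6.2,0],0],[[0,0,0.97],[-0.96,6.85,0],0],[[0,0,0.97],[-1.05,7.5,0],0],[[0,0,0.97],[-1.14,8.15,0],0],[[0,0,0.97],[-1.23,8.8,0],0],[[0,0,0.97],[-1.32,9.4,0],0],[[0,0,0.97],[-1.38,9.85,0],0],[[0,0,0.97],[-1.4,10.01,0],0]]}'
python3 -c "
from h import *
import cv2
im=capture('top')
for c in blobs(im,(105,120,60),(125,255,255)): print(c.mean(0).round(),rect('top',c,.05))
go(550,-136,21,-0.7)"
```

```text
t: 20.15
ee_pos: [0.4378, 0.0181, 0.0217]
tool_rot: [1.0, -0.002, -0.001, 0.0]
force: [-0.1, 2.2, -4.1]
width: 0.0098
grip_force: 120.4
[ 65. 322.] [256.2 795.6  45.4  20.9  91.5]
[551. 280.] [ 421.3 -672.2  119.8   47.9   89.3]
[324. 232.] [539.   18.3  80.   74.4  91.4]
[519. 217.] [ 616.1 -573.1  192.5  105.4   90. ]
[307. 188.] [686.9  78.4 128.7  81.4 177.5]
t 20.2 tcp [437.9  18.2  21.7] yaw -0.19 turn [0.01 0.01 0.06] shift [4.51 6.15 0.03] F [-0.85 -0.03 -3.36] w 0.0096 grip 120.4
```

```bash
python3 -m jog '{"moves":[[[0,0,0],[0.05,0.2,0],0],[[0,0,0],[0.2,0.5,0],0],[[0,0,0.03],[0.5,1,0],0],[[0,0,0.06],[0.9,1.5,0],0],[[0,0,0.06],[1.3,2,0],0],[[0,0,0.06],[1.75,2.5,0],0],[[0,0,0.06],[2.2,3.05,0],0],[[0,0,0.06],[2.65,3.6,0],0],[[0,0,0.06],[3.1,4.2,0],0],[[0,0,0.06],[3.5,4.8,0],0],[[0,0,0.06],[3.9,5.35,0],0],[[0,0,0.06],[4.2,5.8,0],0],[[0,0,0.06],[4.4,6.05,0],0],[[0,0,0.06],[4.5,6.15,0],0],[[0,0,0.06],[4.5,6.15,0],0]]}'
python3 - <<'E'
from h import *
s=bot.sense(); im=capture("wrist")
for c in blobs(im,(105,120,60),(125,255,255),800): print(c.min(0),c.max(0),rect("wrist",c,.05,s))
for c in blobs(im,(65,80,30),(95,255,160),500): print("green",c.min(0),c.max(0),rect("wrist",c,0,s))
go(607,-136.5,21,-0.7)
cv2.imwrite("pics/w7.png",im[:,:,::-1])
E
```

```text
t: 21.7
ee_pos: [0.5512, -0.1343, 0.0218]
tool_rot: [1.0, -0.005, 0.0, 0.0]
force: [-0.1, 0.2, -4.0]
width: 0.0101
grip_force: 120.4
[182   0] [460 307] [ 615.2 -134.5  101.4   82.8  179.3]
green [446   0] [560 161] [ 647.8 -215.6   66.6   42.2  179.6]
green [86  0] [196 162] [649.1 -55.7  67.1  40.2 179.1]
t 21.75 tcp [ 551.3 -134.    21.9] yaw -0.55 turn [ 0.   -0.01  0.02] shift [2.23 0.08 0.04] F [ 0.24 -0.47 -3.92] w 0.0099 grip 120.4
```

View pics/w7.png

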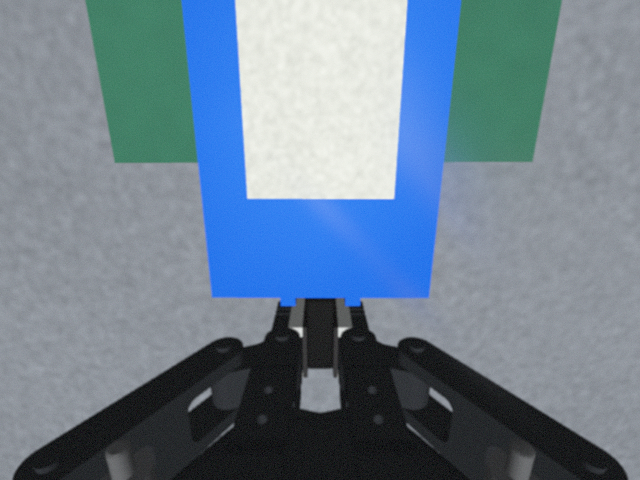

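The box is centred and square to the green bay: front edge from (116,162) to (533,161), lid edge at row 297. Closing in, then lowering it flat.

```bash
python3 -m jog '{"moves":[[[0,0,0.02],[0.1,0,0],0],[[0,0,0.02],[0.3,0.04,0],0],[[0,0,0.02],[0.6,0.08,0],0],[[0,0,0.02],[0.9,0.08,0],0],[[0,0,0.02],[1.2,0.08,0],0],[[0,0,0.02],[1.5,0.08,0],0],[[0,0,0.02],[1.7,0.08,0],0],[[0,0,0.02],[1.83,0.08,0],0],[[0,0,0.02],[1.9,0.08,0],0],[[0,0,0.02],[1.92,0.08,0],0],[[0,0,0.02],[1.92,0.08,0],0]]}'
for i in 1 2 3; do python3 -m jog '{"moves":[[[0,0,0],[0,0,0.03],0],[[0,0,0],[0,0,0.04],0],[[0,0,0],[0,0,0.04],0]]}' | egrep 'ee|^force'; done
```

```text
t: 22.85
ee_pos: [0.5989, -0.1362, 0.0218]
tool_rot: [1.0, -0.006, 0.0, 0.0]
force: [-1.5, 0.0, -3.7]
width: 0.0104
grip_force: 120.4
ee_pos: [0.5986, -0.1362, 0.0208]
force: [-2.3, 0.9, -2.1]
ee_pos: [0.5987, -0.1362, 0.0206]
force: [-5.6, 1.0, 3.7]
ee_pos: [0.5987, -0.1362, 0.0206]
force: [-7.5, 1.6, 8.6]
```

```bash
python3 -m jog '{"moves":[[[0,0,0],[0,0,-0.03],0],[[0,0,0],[0,0,-0.06],0],[[0,0,0],[0.04,0,-0.06],0],[[0,0,0],[0.08,0,-0.06],0],[[0,0,0],[0.12,0,-0.06],0],[[0,0,0],[0.16,0,-0.06],0],[[0,0,0],[0.2,0,-0.06],0],[[0,0,0],[0.22,0,-0.06],0]]}' | egrep 'ee|^force'
for i in 1 2 3 4; do python3 -m jog '{"moves":[[[0,0,0],[0.03,0,0],0],[[0,0,0],[0.05,0,0],0]]}' | egrep 'ee|^force'; done
```

```text
ee_pos: [0.6038, -0.1365, 0.0206]
force: [-6.5, 0.4, 2.7]
ee_pos: [0.605, -0.1366, 0.0207]
force: [-6.3, 0.7, 2.5]
ee_pos: [0.6059, -0.1366, 0.0207]
force: [-7.8, 0.4, 5.9]
ee_pos: [0.6059, -0.1366, 0.0207]
force: [-10.6, 0.6, 8.0]
ee_pos: [0.6059, -0.1367, 0.0207]
force: [-13.3, 0.7, 10.2]
```

```bash
python3 -m jog '{"moves":[[[0,0,0],[0.03,0,-0.04],0],[[0,0,0],[0.07,0,-0.08],0],[[0,0,0],[0.1,0,-0.08],0]]}' | egrep 'ee|tool|^force'
python3 -m jog '{"moves":[[[0,0,0],[-0.08,0,0],0],[[0,0,0],[-0.14,0,0],0],[[0,0,0],[-0.18,0,0],0],[[0,0,0],[-0.18,0,0],0]]}' | egrep 'ee|tool|^force'
python3 -m jog '{"moves":[[[0,0,0],[0,0,0],0.05],[[0,0,0],[0,0,0],0.15],[[0,0,0],[0,0,0],0.25],[[0,0,0],[0,0,0],0.4],[[0,0,0],[0,0,0],0.5],[[0,0,0],[0,0,0],0.5],[[0,0,0],[0,0,0],0.5]]}'
python3 -m jog '{"moves":[[[0,0,0],[0,0,-0.3],0.5],[[0,0,0],[0,0,-1],0.5],[[0,0,0],[0,0,-2],0.6],[[0,0,0],[0,0,-3.2],0.8],[[0,0,0],[-0.8,0,-4.4],1],[[0,0,0],[-2,0,-5.4],1],[[0,0,0],[-2.4,0,-5.6],1],[[0,0,0],[-2.4,0,-5.6],1]]}'
python3 - <<'E'
from h import *
s=bot.sense(); im=capture("wrist"); top=capture("top"); sc=capture("scene")
for c in blobs(im,(105,120,60),(125,255,255),800): print("w",c.min(0),c.max(0),rect("wrist",c,.05,s))
for c in blobs(top,(105,120,60),(125,255,255)): print(c.mean(0).round(),rect("top",c,.05))
for t in ("dish_pink","dish_amber","reagent_bottle","beaker","tip_box"): print(t,[(round(d['p'],2),[round(float(v),3) for v in d['centre']]) for d in nets.spot_point("top",t)][:1])
a=cv2.resize(sc[250:370,180:400],(660,360),interpolation=cv2.INTER_CUBIC)
cv2.imwrite("pics/fin.png",a[:,:,::-1])
E
```

```text
ee_pos: [0.606, -0.1373, 0.0208]
tool_rot: [1.0, -0.006, -0.006, 0.0]
force: [-14.9, -1.1, 3.8]
ee_pos: [0.6062, -0.1369, 0.0217]
tool_rot: [1.0, -0.006, -0.001, 0.0]
force: [-5.3, -2.1, -3.3]
t: 26.75
ee_pos: [0.6077, -0.1362, 0.0225]
tool_rot: [1.0, -0.006, 0.0, 0.0]
force: [0.4, -1.1, 0.5]
width: 0.0428
grip_force: 0.0
t: 27.55
ee_pos: [0.5469, -0.136, 0.1637]
tool_rot: [1.0, -0.006, 0.001, 0.0]
force: [0.1, 0.4, -0.2]
width: 0.0853
grip_force: 0.0
w [258   0] [382 142] [ 661.9 -137.1   89.9   82.4  179.3]
w [0 0] [ 84 138] [666.8  64.1  88.3  62.2 177.3]
[ 65. 322.] [256.2 795.6  45.4  20.9  91.5]
[551. 280.] [ 421.3 -672.2  119.8   47.9   89.3]
[519. 217.] [ 616.1 -573.1  192.5  105.3   89.9]
[374. 187.] [ 678.6 -136.5  130.1   82.8  177.8]
[307. 188.] [686.9  78.4 128.7  81.4 177.5]
dish_pink [(0.72, [0.557, 0.444, 0.001])]
dish_amber [(0.95, [0.681, 0.356, -0.001])]
reagent_bottle [(0.62, [0.663, -0.388, 0.002])]
beaker [(0.87, [0.39, -0.473, -0.002])]
tip_box [(0.69, [0.4, 0.493, 0.005])]
```

View pics/fin.png

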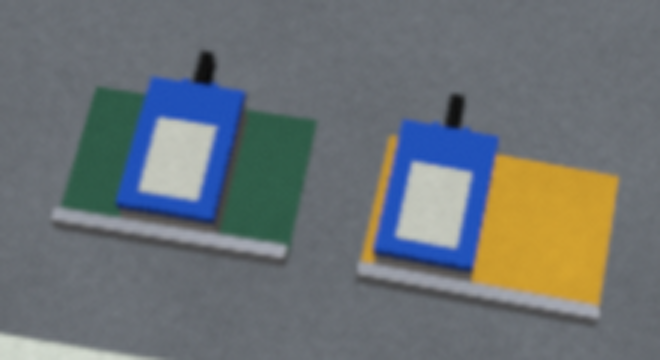

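Both boxes stand square against their rails, the green-bay box at (180,150) and the yellow-bay box at (437,195). Nothing else has moved, so I'm handing in.

```bash
python3 -c "
from plant import order
print(order.finish_job())"
```

```text
the job is handed in; nothing more can be done
None
```

The right-hand box (nearly empty) is in the yellow bay and the left-hand box (full) in the green bay, each slid square against its rail and released, with the bench's other loose items where they were and the job handed in at about 28 s.

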